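# Thread colour check under the inspection lamp

## Task

Check the colour of the red thread: first stand the red spool upright on the white plate, centred on the grey mark between the two brass stops, and let go of it. Then take the long inspection lamp out of its half-covered case, tilting it so that it slides out diagonally through the opening, and finish while holding it still and level, lens down, with the lens straight above the red spool and 5 to 10 cm over its top. Leave the other two spools standing where they are.

Things in the scene. Friction and masses are not known exactly. Their poses are not given: they have to be found in the camera images.
- red_spool: Thread spool with red thread and wooden flanges, 25 mm in diameter, 40 mm tall, upright on the counter, 20 g, loose. Origin: centre of its underside; z up. Flanges (6 mm high, top and bottom) are 24 to 25 mm wide, the waist between them 16 mm.
- blue_spool: The same kind of spool with blue thread; to be left standing where it is. Origin: centre of its underside. The three spools swap places from start to start and stand at least 60 mm apart.
- cream_spool: The same kind of spool, white with cream thread; to be left standing where it is. Origin: centre of its underside.
- stage: Fixed white plate on the counter, 110 (its x) x 90 (y) x 6 mm thick. Origin: centre of its underside. Two brass stops stand on it at x = -23 and +23 mm, each 6 (x) x 18 (y) x 6 mm high, so 40 mm are free between them along x; the spool's sides towards the plate's +y and -y stay open for the fingers.
- stage_mark (a point): Centre of the plate's upper face, 6 mm above the counter: the middle of a grey disc 30 mm across, halfway between the stops. Axes as the plate's.
- lamp_case: Fixed grey case with blue covers on the counter, 248 (its x) x 132 (y) x 59 mm high; origin: centre of its underside; x along its length, pointing away from the robot (within 0.25 rad). Walls and floor 4 mm; inside x -120 to 120, y -62 to 62 mm, 52 mm high. 3 mm covers close its top (underside 56 mm above the counter) from the near wall to x = -40 mm and, as a lip, from x = 110 mm to the far wall.
- case_opening (a point): Centre of the open part of the case's top, level with the covers' upper side: (35, 0, 59) mm in the case's frame. The opening is 150 mm long (x) and 124 mm wide, so the 210 mm lamp cannot rise level: its near end lies under the near cover. Its lens end must first rise by about 15 degrees, above the lip; then the lamp leaves forward and up along its length.
- lamp: Inspection lamp: straight bar 210 (its x) x 22 (y) x 24 mm (z), 0.10 to 0.20 kg, balanced at its middle; black grip from x = -105 to 20 mm, orange head at the +x end. Origin: centre of its underside; z up. Lies loose on the case's floor, head away from the robot, x along the case's within 0.06 rad, its middle within 10 mm of the case's. Can be gripped across its width near the middle.
- lamp_lens (a point): Middle of the lamp's white lens, on its underside, 75 mm from its middle towards the head: (75, 0, 0) mm in the lamp's frame.
- lamp_tail (a point): Centre of the end face of the lamp's black grip: (-105, 0, 12) mm in the lamp's frame.
Things that resemble listed ones, but are neither listed nor needed, are in the scene too. What is shaped like the red_spool but purple is not meant. There is more than one size of the lamp; the job needs the larger.

How it is judged (in metres and radians):
On the way, in this order (a step that is already met when the one before it is completed fails the run):
1. the red spool stands on the plate, centred on the mark between the stops, and is let go (horizontal distance between red_spool and stage_mark below 0.009 m and z of red_spool in the frame of stage_mark between -0.003 and 0.004 m and angle between red_spool's own z axis and vertical below 0.12 rad and contact force between red_spool and the fingers below 0.05 N and height (world z) of lamp below 0.03 m), for 0.2 s.
2. the lamp is on its way out, tilted head up through the opening: its lens above the case's covers, its tail still inside (z of lamp_lens in the frame of lamp_case above 0.059 m and z of lamp_tail in the frame of lamp_case below 0.056 m and x of lamp_tail in the frame of lamp_case above -0.12 m and contact force between lamp and the fingers above 0.3 N), for 0.05 s.
3. the whole lamp is out, above the covers (z of lamp_tail in the frame of lamp_case above 0.068 m and z of lamp_lens in the frame of lamp_case above 0.059 m), for 0.1 s.
At the end, for the whole second after the job is handed in: The red spool stands upright and still on the plate within 9 mm of the mark; the fingers hold the lamp still, level within 15 degrees, touching neither case, plate nor spool, its lens within 30 mm sideways of the spool and 19 to 119 mm over its top (horizontal distance between red_spool and stage_mark below 0.009 m and z of red_spool in the frame of stage_mark between -0.003 and 0.004 m and angle between red_spool's own z axis and vertical below 0.12 rad and linear speed of red_spool below 0.03 m/s and horizontal distance between lamp_lens and red_spool below 0.03 m and z of lamp_lens in the frame of stage_mark between 0.065 and 0.165 m and angle between lamp's own z axis and vertical below 0.26 rad and height (world z) of lamp_tail above 0.07 m and height (world z) of lamp above 0.06 m and contact force between lamp and the fingers above 0.5 N and contact force between lamp and lamp_case below 0.1 N and contact force between lamp and red_spool below 0.1 N and contact force between lamp and stage below 0.1 N and linear speed of lamp below 0.04 m/s); the arm keeps its last pose, push and grip.
It fails at once if the blue spool is shifted by more than 25 mm or knocked over (distance of blue_spool from where it was at the start of the episode above 0.025 m or angle between blue_spool's own z axis and vertical above 0.5 rad).
It fails at once if the cream spool is shifted by more than 25 mm or knocked over (distance of cream_spool from where it was at the start of the episode above 0.025 m or angle between cream_spool's own z axis and vertical above 0.5 rad).
It also fails if it takes over 61 s, if anything falls off the work surface, if the arm or the gripper's body presses on something with over 40 N, if the wrist force passes 120 N, or if a joint passes its speed limit or range.

## Robot

A 6-joint arm with a two-finger parallel gripper is mounted at the origin on a cart in front of the work surface, level with it; the furniture and walls round the work are solid. World frame = base frame: x ahead of the robot, y to its left, z up, the work surface at z = 0. Lengths are in mm, angles in rad, forces in N, time in s.
With the tool pointing down it reaches from about 275 to 750 mm from the base axis. Payload 10.2 kg.
Tool frame: the origin (TCP) lies at the very end of the fingers, on their centre line; the grasp point (between the pads) lies 19 mm behind it; z points along the fingers, y is the direction in which the jaws open and shut (so a half turn about z gives the same grasp; the last joint's range is limited). The gripper opens to 85 mm and grips with 20 to 120 N. Pads are 22 mm wide; open, the fingers measure 114 mm over their backs; the gripper's body (76 mm by 85 mm) begins 54 mm behind the grasp point. The pads swing forward as they close: fully open they stand 13 mm farther back than shut.
Start: joints at [-1.373, 0.313, 1.498, -0, 1.331, -0.223], TCP at [214.446, -479.212, 231.294] pointing down, gripper open.
Joint ranges: [-2.94, 2.94], [-0.97, 2.17], [0.19, 2.56], [-1.23, 4.37], [0.02, 3.11], [-2.88, 2.88]. Speed limits (rad/s): [2.39, 2.39, 3.01, 3.14, 3.14, 3.14].

## Interface

Orientations are given as a unit quaternion [w, x, y, z].
In Python, from rig import ctrl, eyes, order gives the robot as it stands.
- The arm moves only by the tool move_arm, never from a script. Its argument "deltas" is a list of rows, each a list of 6 numbers: the shift along the tool's x, y, z in cm, then the turn, a rotation vector about the tool's x, y, z in degrees. A call has exactly 10 rows; each row shifts and turns the commanded pose from where the row before left it, along the tool's axes as they then stand; what a row does not reach is not made up. A row lasts 1/10 s, in which the tool goes at most 50 mm and 8.59 degrees, less where a joint would pass 70% of its speed; a pose out of reach is approached as far as the arm can. A call is refused whole if a number of a shift passes 5 or a number of a turn 8.59, either way. A call with a gripper value outside its range is refused whole. "grip" is the finger opening in cm, from 0 to 8.54, set as the call begins (left out, the last holds). The fingers move at their own pace and stop on an object; "newtons" is the grip in N (left out, the last holds). Time passes only in rows, so rows that do not move let the fingers close, or fill a call up. It gives the time, the measured TCP pose, the force and the opening at its end, in the units of the state.
- ctrl.sense(): the state, without advancing time (a new reading comes with each control period).
- eyes.capture(name): name is "scene" or "top" or "wrist"; returns the picture (400x640x3 uint8, blue, green, red); there is no depth.
- eyes.camera_params(name): a dict with "K" (3x3 intrinsics, pixels), "camera_from_world" (4x4, takes a point from world to camera coordinates). Camera axes: x right, y down, z forward; pixel columns grow to the right and rows downward; lengths in mm; the calibration is good to about 2 mm. A picture is of the moment at which its call begins: read the wrist's pose just before it. camera_params takes no time and is no camera call; for the wrist camera it gives the pose at the moment of the call.
- order.finish_job(): hands the job in, once; it reports no verdict.
The state is a dict: "time_s": time; "joints": joint angles; "dq": joint speeds; "tau": joint torques, N m; "eef_pos": TCP position; "ee_rot": TCP orientation; "force": force on the tool from outside, world axes, zero at the start; "wrist_torque": the same for the moment, N m; "grip_width": opening from 0.0 (shut) to 1.0 (fully open).
Only numpy, scipy, OpenCV 4.12 (cv2) and the standard library are available. Lean on these libraries where they do the work, as an engineer would, in place of code of your own. Each camera call takes 0.05 s, during which the arm holds its last target.

## Working session

There is one attempt and no reset: what is moved stays moved. The work goes in short steps, Python scripts to look and compute and a tool call to move; the robot and the scene stay as the last step left them, time stands still between calls to the robot, and variables do not carry over. Pictures are saved under pics/ and viewed, and the job is handed in when it is done.

Besides the shell and the picture viewer there is one more tool, called after "Emit:" in YAML: its name, and indented under it one key for each argument. move_arm: Moves the arm, as the interface text tells. Its arguments: {"type":"object","properties":{"deltas":{"type":"array"},"grip":{"type":"number"},"newtons":{"type":"number"}},"required":["deltas"]}

```bash
ls; mkdir -p pics
python3 - <<'E'
from rig import ctrl, eyes, order
import cv2
print(ctrl.sense())
for n in ("scene","top"):
    im=eyes.capture(n); cv2.imwrite(f"pics/{n}0.png",im)
    p=eyes.camera_params(n); print(n,p["K"],p["camera_from_world"])
E
```

```text
pics
{'time_s': 0.0, 'joints': array([-1.37340737e+00,  3.13469238e-01,  1.49843952e+00, -2.96917772e-06,
        1.33097867e+00, -2.23375317e-01]), 'dq': array([ 0.00182869, -0.00079053,  0.00132287, -0.00126652,  0.00039621,
        0.00057988]), 'tau': array([ 8.84279325e-04, -4.12263966e+01, -2.59740579e+01, -1.78494047e-04,
        4.16914161e-03, -9.11997091e-06]), 'eef_pos': array([ 214.38986447, -478.95432438,  230.72430911]), 'ee_rot': array([-6.47350367e-04,  9.77950904e-01,  2.08833930e-01,  6.96961673e-06]), 'force': array([0.12655708, 0.20185377, 0.60172923]), 'wrist_torque': array([-0.04928386, -0.01765282, -0.00985409]), 'grip_width': 1.0020695323343551}
scene [[373.24694328   0.         323.26675237]
 [  0.         373.24694328 193.85896045]
 [  0.           0.           1.        ]] [[-6.50144520e-01 -7.59582064e-01  1.86330495e-02  4.11689695e+02]
 [-5.69765521e-01  4.71158692e-01 -6.73332561e-01  3.69483728e+02]
 [ 5.02672213e-01 -4.48379944e-01 -7.39104912e-01  6.53978371e+02]
 [ 0.00000000e+00  0.00000000e+00  0.00000000e+00  1.00000000e+00]]
top [[507.21593512   0.         323.69863085]
 [  0.         507.21593512 198.18665691]
 [  0.           0.           1.        ]] [[ 1.16690343e-02 -9.99909060e-01 -6.76060748e-03  4.25479315e+01]
 [-9.83141390e-01 -1.02390250e-02 -1.82560046e-01  6.22791752e+02]
 [ 1.82474222e-01  8.77693248e-03 -9.83171462e-01  1.41530866e+03]
 [ 0.00000000e+00  0.00000000e+00  0.00000000e+00  1.00000000e+00]]
```

View pics/scene0.png

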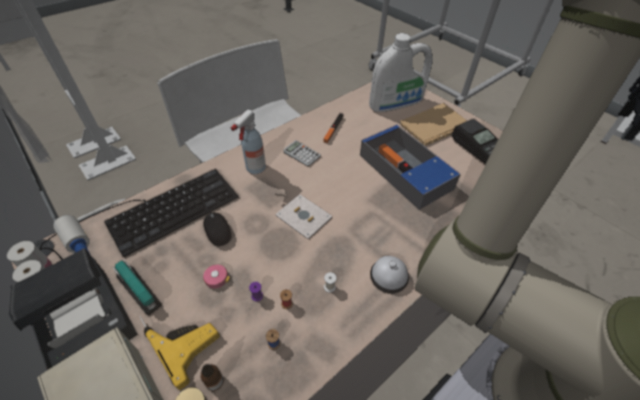

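View pics/top0.png

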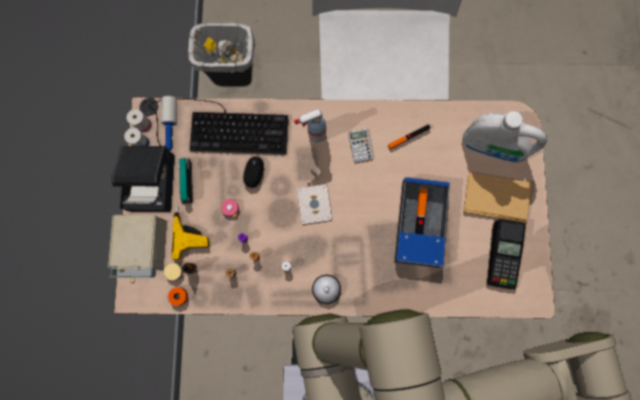

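Scene: purple spool at (255,291) is excluded. The candidates are (286,298) and (272,338), with cream at (330,282). Plate at (304,215), case at (410,165). The orange/black bar lying outside the case at (333,128) is the smaller lamp, and the one in the case at (395,155) is the lamp I need. I'll enlarge to confirm.

Run:
```python
import cv2,numpy as np
t=cv2.imread("pics/top0.png"); s=cv2.imread("pics/scene0.png")
a=cv2.resize(t[225:285,220:300],None,fx=5,fy=5,interpolation=cv2.INTER_CUBIC)
b=cv2.resize(s[265:355,240:350],None,fx=4,fy=4,interpolation=cv2.INTER_CUBIC)
c=np.zeros((600,800,3),np.uint8); c[:300,:400]=a; 
b=cv2.resize(b,(400,327)); c[:327,400:]=b
d=cv2.resize(t[175:270,295:455],None,fx=2.8,fy=2.8,interpolation=cv2.INTER_CUBIC); c[330:330+d.shape[0],:d.shape[1]]=d
cv2.imwrite("pics/crop0.png",c)
```

```text
(no output)
```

View pics/crop0.png

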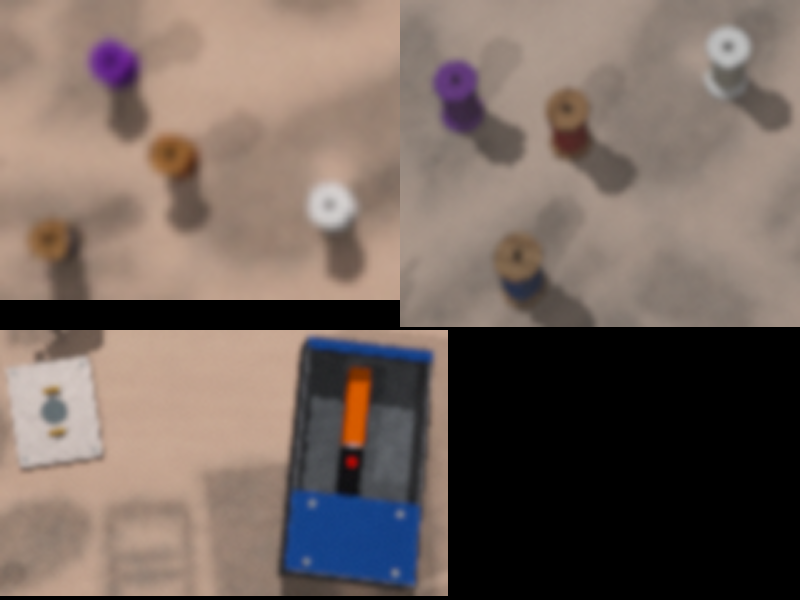

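Confirmed. The wooden-flanged spool with red thread is at top px (255,256). Blue is at (230,273), cream at (286,266), and purple at (243,238) is a decoy. Next I compute the poses.

```bash
cat > h.py <<'E'
import numpy as np, cv2
from scipy.spatial.transform import Rotation as R
def px2w(p,uv,z):
    K=p["K"];T=p["camera_from_world"];Rm=T[:3,:3];t=T[:3,3]
    d=Rm.T@np.linalg.inv(K)@np.array([uv[0],uv[1],1.0]); c=-Rm.T@t
    return c+d*(z-c[2])/d[2]
def w2px(p,X):
    q=p["camera_from_world"][:3,:3]@np.asarray(X,float)+p["camera_from_world"][:3,3]; q=p["K"]@q; return q[:2]/q[2]
def rot(s): q=s["ee_rot"]; return R.from_quat([q[1],q[2],q[3],q[0]])
E
python3 - <<'E'
from h import *
from rig import eyes,ctrl
T=eyes.camera_params("top");S=eyes.camera_params("scene")
for n,c in dict(red=(174,155),blue=(50,238),cream=(330,204),purple=(112,62)).items():
    print(n,px2w(T,(220+c[0]/5-.4,225+c[1]/5-.4),40).round(1))
for n,c in dict(red=(568,108),blue=(518,256),cream=(727,46),purple=(456,80)).items():
    print(n,px2w(S,(240+(c[0]-400)/400*110,265+c[1]/327*90),40).round(1))
f=lambda c:(295+c[0]/2.8-.3,175+(c[1]-330)/2.8-.3)
for n,c,z in [("disc",(54,411),6),("st1",(52,391),12),("st2",(58,433),12),("pl1",(7,367),6),("pl2",(90,357),6),("pl3",(103,458),6),("pl4",(20,468),6),
 ("caseFL",(308,340),59),("caseFR",(433,351),59),("NL",(281,572),59),("NR",(414,586),59),("covL",(290,491),59),("covR",(420,505),59),
 ("lampfar",(360,368),28),("lampnear",(348,494),28),("redbtn",(351,462),28)]:
    print(n,px2w(T,f(c),z).round(1))
E
```

```text
red [455.2 247.3  40. ]
blue [407.1 316.6  40. ]
cream [428.2 156.6  40. ]
purple [508.6 285.2  40. ]
red [455.9 249.7  40. ]
blue [406.9 317.8  40. ]
cream [428.7 157.9  40. ]
purple [509.3 287.   40. ]
disc [614.9  78.8   6. ]
st1 [635.6  81.1  12. ]
st2 [590.2  74.1  12. ]
pl1 [662.5 130.3   6. ]
pl2 [674.5  40.9   6. ]
pl3 [564.7  25.9   6. ]
pl4 [553.  114.1   6. ]
caseFL [ 683.6 -186.3   59. ]
caseFR [ 673.2 -316.    59. ]
NL [ 442.8 -154.8   59. ]
NR [ 430.2 -288.7   59. ]
covL [ 525.2 -165.2   59. ]
covR [ 512.3 -297.4   59. ]
lampfar [ 660.8 -245.6   28. ]
lampnear [ 526.4 -229.9   28. ]
redbtn [ 560.1 -233.8   28. ]
```

Emit:
move_arm:
  deltas:
    - [0,0,0,0,0,8.0]
    - [0,0,0,0,0,8.1]
    - [1.89,-3.8,0,0,0,0]
    - [1.89,-3.8,0,0,0,0]
    - [1.89,-3.8,0,0,0,0]
    - [1.89,-3.8,0,0,0,0]
    - [1.89,-3.8,0,0,0,0]
    - [1.89,-3.8,0,0,0,0]
    - [1.89,-3.8,0,0,0,0]
    - [1.89,-3.8,0,0,0,0]
  grip: 4.5
  newtons: 30

```text
time_s: 1.1
eef_pos: [321.9, -155.4, 231.2]
ee_rot: [-0.0, 0.998, 0.07, 0.0]
force: [1.6, -0.3, -0.0]
grip_width: 0.526
```

Emit:
move_arm:
  deltas:
    - [1.89,-3.8,0.7,0,0,0]
    - [1.89,-3.8,0.7,0,0,0]
    - [1.89,-3.8,0.7,0,0,0]
    - [1.89,-3.8,0.7,0,0,0]
    - [1.89,-3.8,0.7,0,0,0]
    - [1.89,-3.8,0.7,0,0,0]
    - [1.89,-3.8,0.7,0,0,0]
    - [1.89,-3.8,0.7,0,0,0]
    - [1.89,-3.8,0.7,0,0,0]
    - [1.89,-3.8,0.7,0,0,0]

```text
time_s: 2.1
eef_pos: [456.1, 247.4, 160.7]
ee_rot: [0.0, 0.998, 0.07, -0.0]
force: [1.3, -0.7, -0.1]
grip_width: 0.523
```

Run:
```python
from h import *
from rig import eyes,ctrl
s=ctrl.sense();print(s["time_s"],s["eef_pos"],rot(s).as_matrix().round(3),s["joints"].round(2))
W=eyes.camera_params("wrist");im=eyes.capture("wrist");cv2.imwrite("pics/w1.png",im);np.savez("w1.npz",**W)
print(w2px(W,(455.5,248.5,40)),W["K"],W["camera_from_world"])
```

```text
2.1 [456.0720347  247.40529133 160.68202331] [[ 0.99  0.14 -0.  ]
 [ 0.14 -0.99 -0.  ]
 [-0.    0.   -1.  ]] [ 0.27  0.37  1.62 -0.    1.16  1.7 ]
[317.17518963 195.63577018] [[278.8148722    0.         319.49275029]
 [  0.         278.8148722  200.8667844 ]
 [  0.           0.           1.        ]] [[ 1.39617393e-01 -9.90205281e-01 -6.96983169e-04  1.80239634e+02]
 [-9.55206637e-01 -1.34868055e-01  2.63421502e-01  4.52976689e+02]
 [-2.60935363e-01 -3.61124603e-02 -9.64680583e-01  4.38130996e+02]
 [ 0.00000000e+00  0.00000000e+00  0.00000000e+00  1.00000000e+00]]
```

View pics/w1.png

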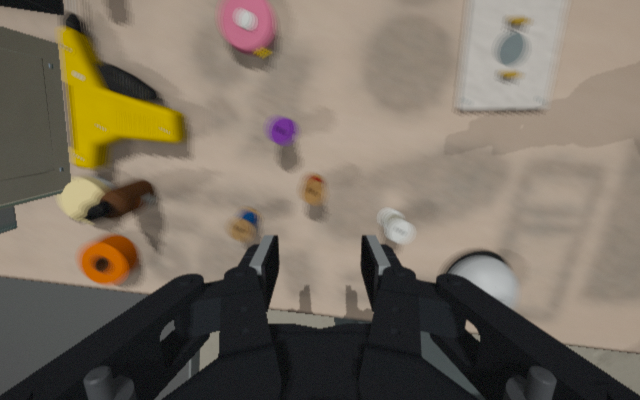

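The wrist view shows the red spool at about (314,190), ahead of the fingers, and the plate at (512,48). The picture is motion-smeared, so I'll look again now that the arm is at rest.

Run:
```python
from h import *
from rig import eyes,ctrl
im=eyes.capture("wrist")
s=ctrl.sense();print(s["time_s"],s["eef_pos"])
W=eyes.camera_params("wrist");im=eyes.capture("wrist");np.savez("w2.npz",**W)
c=np.zeros((600,800,3),np.uint8)
c[:300,:400]=cv2.resize(im[160:220,280:360],None,fx=5,fy=5,interpolation=cv2.INTER_CUBIC)
c[:600,400:]=cv2.resize(im[0:120,450:530],None,fx=5,fy=5,interpolation=cv2.INTER_CUBIC)
cv2.imwrite("pics/w2.png",c)
```

```text
2.2 [455.90368333 248.84550099 159.69461981]
```

View pics/w2.png

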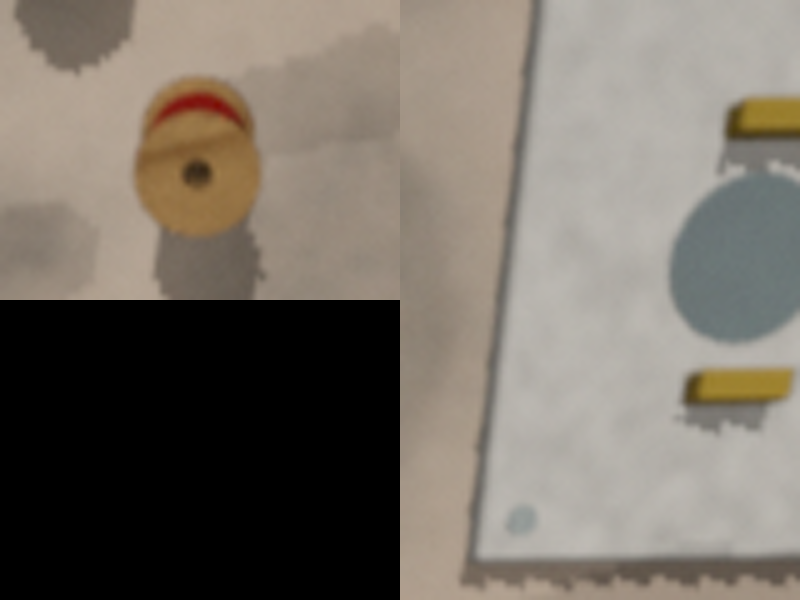

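Spool top is at wrist px (319,194); the red thread is clearly visible.

Run:
```python
from h import *
W=dict(np.load("w2.npz"))
print(px2w(W,(319,194),40))
d=px2w(W,(319,194),40)[:2]-np.array([455.9,248.85])
y=.14;print(d, d@[np.cos(y),np.sin(y)], d@[np.sin(y),-np.cos(y)])
```

```text
[457.28232368 248.47727415  40.        ]
[ 1.38232368 -0.37272585] 1.3167876946156674 0.5619728518387372
```

Emit:
move_arm:
  deltas:
    - [0.1,0,1.5,0,0,0]
    - [0,0,2,0,0,0]
    - [0,0,2,0,0,0]
    - [0,0,2,0,0,0]
    - [0,0,2,0,0,0]
    - [0,0,1.5,0,0,0]
    - [0,0,1.5,0,0,0]
    - [0,0,1.4,0,0,0]
    - [0,0,0.9,0,0,0]
    - [0,0,0.3,0,0,0]

```text
time_s: 3.25
eef_pos: [456.7, 244.9, 9.8]
ee_rot: [0.0, 0.998, 0.069, -0.001]
force: [0.9, 0.3, -0.2]
grip_width: 0.524
```

Emit:
move_arm:
  deltas:
    - [0,0,0,0,0,0]
    - [0,0,0,0,0,0]
    - [0,0,0,0,0,0]
    - [0,0,0,0,0,0]
    - [0,0,0,0,0,0]
    - [0,0,0,0,0,0]
    - [0,0,0,0,0,0]
    - [0,0,0,0,0,0]
    - [0,0,0,0,0,0]
    - [0,0,0,0,0,0]
  grip: 0
  newtons: 25

```text
time_s: 4.25
eef_pos: [457.3, 245.8, 10.7]
ee_rot: [-0.0, 0.998, 0.07, 0.0]
force: [-0.5, -0.7, 6.1]
grip_width: 0.248
```

Run:
```python
from h import *
from rig import eyes,ctrl
s=ctrl.sense();print(s["time_s"],s["eef_pos"],s["grip_width"],s["force"])
W=eyes.camera_params("wrist");im=eyes.capture("wrist");cv2.imwrite("pics/w3.png",im)
print(w2px(W,(456.5,248.6,40)))
```

```text
4.25 [457.3380792  245.75583726  10.67663219] 0.24760746352359111 [-0.49789549 -0.71697492  6.06691196]
[310.44905926 276.36922115]
```

View pics/w3.png

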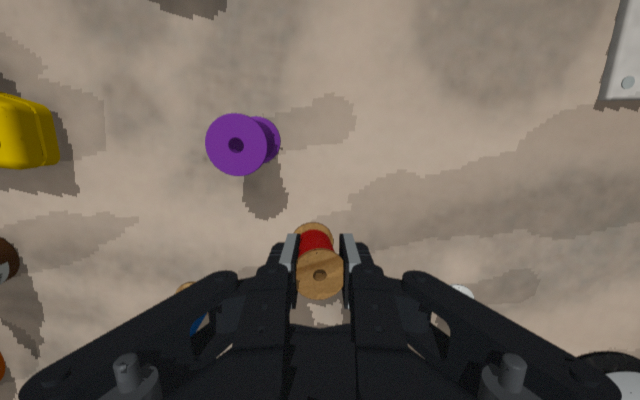

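The fingers have closed on the spool, top at (320,275), opening about 21 mm. I'll lift a little and check.

Emit:
move_arm:
  deltas:
    - [0,0,0,0,0,0]
    - [0,0,0,0,0,0]
    - [0,0,-0.2,0,0,0]
    - [0,0,-0.5,0,0,0]
    - [0,0,-1,0,0,0]
    - [0,0,-1,0,0,0]
    - [0,0,-1,0,0,0]
    - [0,0,-1,0,0,0]
    - [0,0,-1,0,0,0]
    - [0,0,0,0,0,0]

```text
time_s: 5.3
eef_pos: [457.7, 245.9, 68.8]
ee_rot: [-0.0, 0.998, 0.07, 0.001]
force: [0.4, 0.1, 0.1]
grip_width: 0.246
```

Run:
```python
from h import *
from rig import eyes,ctrl
s=ctrl.sense();print(s["time_s"],s["eef_pos"],s["grip_width"],s["force"])
W=eyes.camera_params("wrist");im=eyes.capture("wrist")
S=eyes.camera_params("scene");print(w2px(S,s["eef_pos"]))
im2=eyes.capture("scene")
c=np.zeros((600,800,3),np.uint8)
c[:400,:400]=cv2.resize(im[220:320,270:370],None,fx=4,fy=4,interpolation=cv2.INTER_CUBIC)
c[:400,400:]=cv2.resize(im2[240:340,230:330],None,fx=4,fy=4,interpolation=cv2.INTER_CUBIC)
cv2.imwrite("pics/w4.png",c)
```

```text
5.3 [457.72856018 245.8825219   68.84491591] 0.24645691393700853 [0.39702617 0.11305866 0.12034857]
[286.41093486 285.85238434]
```

View pics/w4.png

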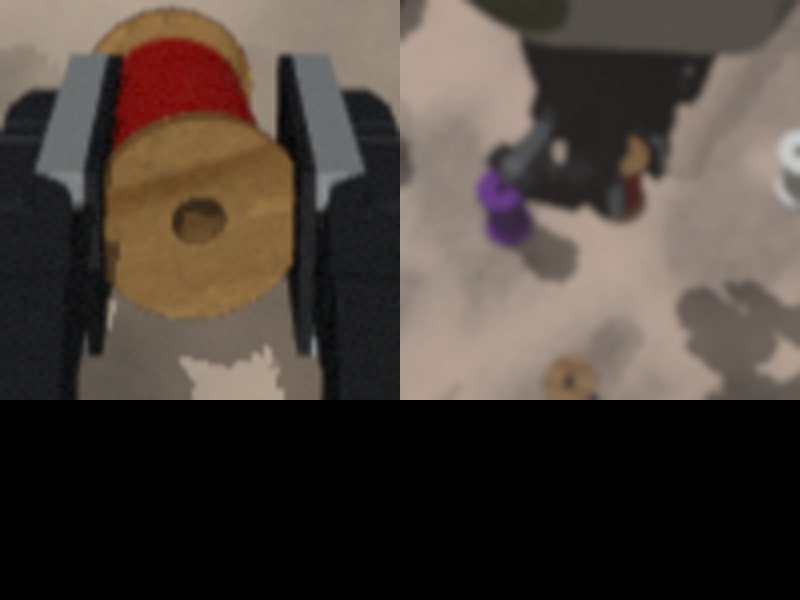

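The spool hangs by its top flange and the foot leans about 5° to the left. I'll correct that on placing. Next I move short of the plate and measure the mark up close.

Emit:
move_arm:
  deltas:
    - [0.4,1,-0.5,0,0,0]
    - [0.9,2.2,-0.5,0,0,0]
    - [0.9,2.5,-0.5,0,0,0]
    - [0.9,2.5,-0.5,0,0,0]
    - [0.9,2.5,-0.5,0,0,0]
    - [0.9,2.5,-0.5,0,0,0]
    - [0.9,2.5,0,0,0,0]
    - [0.8,1.9,0,0,0,0]
    - [0.5,1.2,0,0,0,0]
    - [0,0,0,0,0,0]

```text
time_s: 6.4
eef_pos: [554.0, 67.9, 97.1]
ee_rot: [0.0, 0.998, 0.069, -0.0]
force: [0.5, -0.1, 0.3]
grip_width: 0.248
```

Run:
```python
from h import *
from rig import eyes,ctrl
s=ctrl.sense();print(s["time_s"],s["eef_pos"],s["grip_width"],s["force"],rot(s).as_matrix().round(3)[:,0])
W=eyes.camera_params("wrist");im=eyes.capture("wrist");np.savez("w5.npz",**W);cv2.imwrite("pics/w5.png",im)
print(w2px(W,(613.8,78,6)))
```

```text
6.4 [554.00821685  67.94985854  97.09650817] 0.24824626491263038 [ 0.5147677  -0.05439764  0.26186189] [ 0.991  0.137 -0.   ]
[316.01362001 131.91409186]
```

View pics/w5.png

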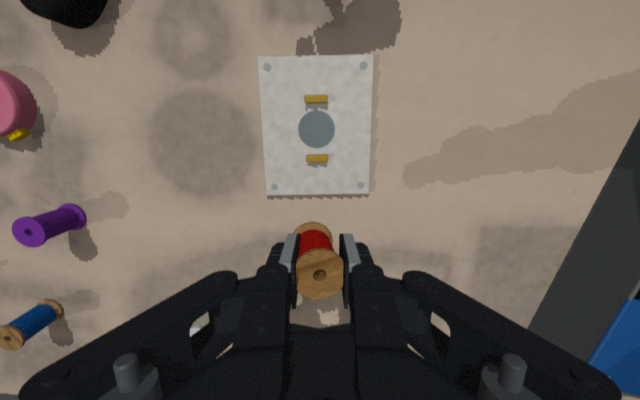

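Run:
```python
from h import *
W=dict(np.load("w5.npz"));im=cv2.imread("pics/w5.png")
hsv=cv2.cvtColor(im,cv2.COLOR_BGR2HSV)
m=cv2.inRange(hsv,(80,40,60),(110,255,220));m[:105]=0;m[155:]=0;m[:,:290]=0;m[:,345:]=0
M=cv2.moments(m,True);u=(M["m10"]/M["m00"],M["m01"]/M["m00"]);print(M["m00"],u,px2w(W,u,6))
c=[px2w(W,q,6) for q in [(258.5,56.5),(373,54.5),(368.5,193.5),(267,195)]]
print(np.mean(c,0),[np.linalg.norm(c[i]-c[i-1]) for i in range(4)])
for a,b in ((0,3),(1,2)):
    d=c[a]-c[b];print(np.arctan2(d[1],d[0]))
s=[px2w(W,q,12) for q in [(316,97),(317,156)]];d=s[0]-s[1];print(s,np.arctan2(d[1],d[0]))
# where the spool seems to be: hole at top flange
s_z=97.1-10.7
print(px2w(W,(320,275),s_z+40), px2w(W,(312,237),s_z))
```

```text
Traceback (most recent call last):
ZeroDivisionError: float division by zero
```

Run:
```python
from h import *
W=dict(np.load("w5.npz"));im=cv2.imread("pics/w5.png")
hsv=cv2.cvtColor(im,cv2.COLOR_BGR2HSV);g=cv2.cvtColor(im,cv2.COLOR_BGR2GRAY);print(hsv[129,317],hsv[129,285])
m=((g<150)*255).astype(np.uint8);m[:108]=0;m[149:]=0;m[:,:296]=0;m[:,338:]=0
m=cv2.morphologyEx(m,cv2.MORPH_OPEN,np.ones((5,5)))
M=cv2.moments(m,True);u=(M["m10"]/M["m00"],M["m01"]/M["m00"]);print(M["m00"],u,px2w(W,u,6))
c=[px2w(W,q,6) for q in [(258.5,56.5),(373,54.5),(368.5,193.5),(267,195)]]
print(np.mean(c,0),[np.linalg.norm(c[i]-c[i-1]) for i in range(4)])
for a,b in ((0,3),(1,2)):
    d=c[a]-c[b];print(np.arctan2(d[1],d[0]))
s=[px2w(W,q,12) for q in [(316,97),(317,156)]];d=s[0]-s[1];print(s,np.arctan2(d[1],d[0]))
s_z=97.1-10.7
print(px2w(W,(320,275),s_z+40), px2w(W,(312,237),s_z))
```

```text
[ 87  21 110] [ 18  15 169]
1134.0 (316.0352733686067, 128.6137566137566) [616.38115855  78.33170187   6.        ]
[615.95968655  77.67813398   6.        ] [np.float64(108.76175432790694), np.float64(87.16828979130258), np.float64(108.78396038918105), np.float64(87.68990621761938)]
0.1478499477963519
0.15264608324039625
[array([639.78522328,  81.45097752,  12.        ]), array([595.25504261,  74.60405034,  12.        ])] 0.1525644328137639
[554.49345092  66.58530469 126.4       ] [555.71332247  71.492299    86.4       ]
```

Emit:
move_arm:
  deltas:
    - [1.2,0,0,0,0,0]
    - [2,0,0,0,0,0]
    - [2,0,0.5,0,0,0]
    - [1,0,1.5,0,0,0]
    - [0,0,1.5,0,0,0]
    - [0,0,1.5,0,0,0]
    - [0,0,1.3,0,0,0]
    - [0,0,0.8,0,0,0]
    - [0,0,0.3,0,0,-0.5]
    - [0,0,0,0,0,0]

```text
time_s: 7.45
eef_pos: [614.8, 78.0, 23.2]
ee_rot: [-0.0, 0.997, 0.074, -0.0]
force: [0.1, 0.4, -0.7]
grip_width: 0.249
```

Run:
```python
from h import *
from rig import eyes,ctrl
s=ctrl.sense();print(s["time_s"],s["eef_pos"],s["grip_width"],s["force"],rot(s).as_matrix().round(3)[:,0])
W=eyes.camera_params("wrist");im=eyes.capture("wrist");np.savez("w6.npz",**W);cv2.imwrite("pics/w6.png",im[150:350,220:420])
cv2.imwrite("pics/w6.png",cv2.resize(im[180:330,220:420],None,fx=4,fy=4,interpolation=cv2.INTER_CUBIC))
```

```text
7.45 [614.78881778  78.0020288   23.1953879 ] 0.2491191185277024 [ 0.1070028   0.36833177 -0.71751454] [ 0.989  0.148 -0.   ]
```

View pics/w6.png

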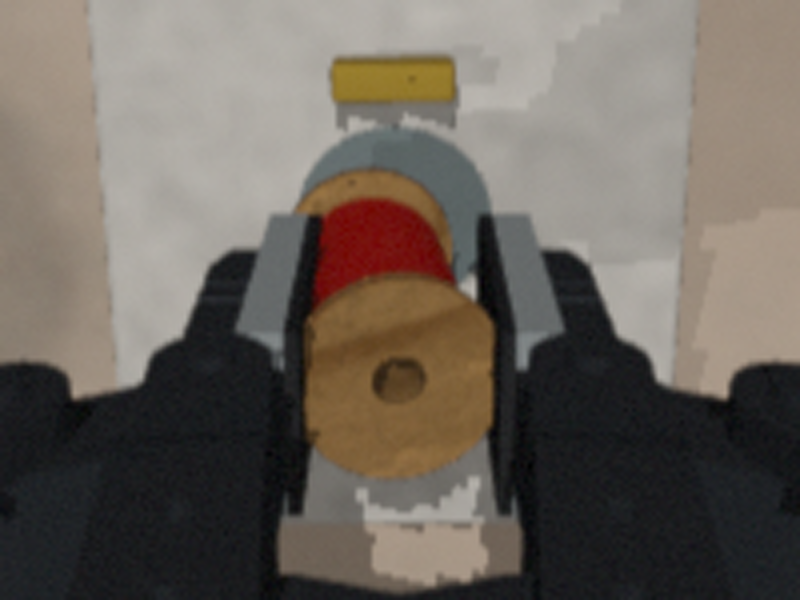

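The disc is centred between the fingers (column 397 of the crop) and the foot sits about 4 mm left. Lowering to contact.

Emit:
move_arm:
  deltas:
    - [0,0.1,0.2,0,0,0]
    - [0.05,0.1,0.1,0,0,0]
    - [0,0,0.1,0,0,0]
    - [0,0,0.1,0,0,0]
    - [0,0,0.1,0,0,0]
    - [0,0,0.05,0,0,0]
    - [0,0,0.05,0,0,0]
    - [0,0,0,0,0,0]
    - [0,0,0,0,0,0]
    - [0,0,0,0,0,0]

```text
time_s: 8.5
eef_pos: [616.0, 76.2, 16.8]
ee_rot: [0.0, 0.997, 0.074, 0.0]
force: [-0.8, 0.3, 5.5]
grip_width: 0.25
```

Emit:
move_arm:
  deltas:
    - [0,0,0,0,0,0]
    - [0,0,0,0,0,0]
    - [0,0,0,0,0,0]
    - [0,0,0,0,0,0]
    - [0,0,0,0,0,0]
    - [0,0,0,0,0,0]
    - [0,0,0,0,0,0]
    - [0,0,0,0,0,0]
    - [0,0,0,0,0,0]
    - [0,0,0,0,0,0]
  grip: 4.0

```text
time_s: 9.5
eef_pos: [615.7, 76.2, 16.3]
ee_rot: [-0.0, 0.997, 0.074, 0.0]
force: [0.1, -0.5, 0.7]
grip_width: 0.467
```

Run:
```python
from h import *
from rig import eyes,ctrl
s=ctrl.sense();print(s["time_s"],s["eef_pos"],s["grip_width"],s["force"])
W=eyes.camera_params("wrist");im=eyes.capture("wrist");np.savez("w7.npz",**W)
print(w2px(W,(615.7,78.2,46)),w2px(W,(615.7,78.2,6)))
cv2.imwrite("pics/w7.png",cv2.resize(im[180:330,220:420],None,fx=4,fy=4,interpolation=cv2.INTER_CUBIC))
```

```text
9.5 [615.70968769  76.15079899  16.3039552 ] 0.4669451755302297 [ 0.14674354 -0.46355389  0.6740202 ]
[312.3349126 275.3779672] [314.06592276 240.1840171 ]
```

View pics/w7.png

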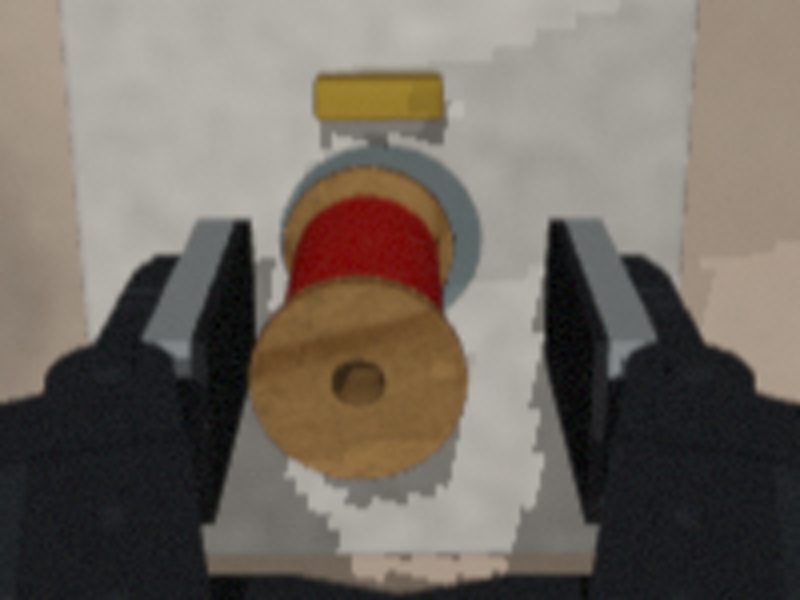

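Released. The spool stands upright, with its foot centre about 2 mm from the disc centre (crop 368 vs 381). I'll centre the fingers around it and retract upward.

Emit:
move_arm:
  deltas:
    - [0,-0.2,0,0,0,0]
    - [0,-0.2,0,0,0,0]
    - [0,0,0,0,0,0]
    - [0,0,-0.5,0,0,0]
    - [0,0,-1,0,0,0]
    - [0,0,-1.5,0,0,0]
    - [0,0,-2,0,0,0]
    - [0,0,-2,0,0,0]
    - [0,0,-2,0,0,0]
    - [0,0,-2,0,0,0]

```text
time_s: 10.55
eef_pos: [615.3, 80.0, 128.7]
ee_rot: [0.0, 0.997, 0.074, 0.001]
force: [-0.4, -0.2, -0.5]
grip_width: 0.469
```

Emit:
move_arm:
  deltas:
    - [-1.2,0,-1,0,0,0]
    - [-2,0,-0.6,0,0,0]
    - [-2,0,0,0,0,0]
    - [-1,0,0,0,0,0]
    - [0,0,0,0,0,0]
    - [0,1,0,0,0,7]
    - [0,2.5,0,0,0,7.5]
    - [0,4,0,0,0,0]
    - [0,4,0,0,0,0]
    - [0,4,0,0,0,0]

```text
time_s: 11.55
eef_pos: [543.9, -84.9, 143.2]
ee_rot: [0.0, 0.999, -0.052, 0.001]
force: [-0.4, -0.7, -0.2]
grip_width: 0.472
```

Run:
```python
from h import *
from rig import eyes,ctrl
T=eyes.camera_params("top");im=eyes.capture("top")
s=ctrl.sense();print(s["time_s"],s["eef_pos"],s["grip_width"],s["force"],rot(s).as_matrix().round(3)[:,0])
W=eyes.camera_params("wrist");iw=eyes.capture("wrist");np.savez("w8.npz",**W)
cv2.imwrite("pics/w8.png",iw)
cv2.imwrite("pics/t8.png",cv2.resize(im[150:300,220:420],None,fx=4,fy=4,interpolation=cv2.INTER_CUBIC))
```

```text
11.6 [543.53490728 -90.23223192 143.17294384] 0.47069210889117596 [-0.58694564 -6.96239372  0.85055898] [ 0.994 -0.108  0.002]
```

View pics/w8.png

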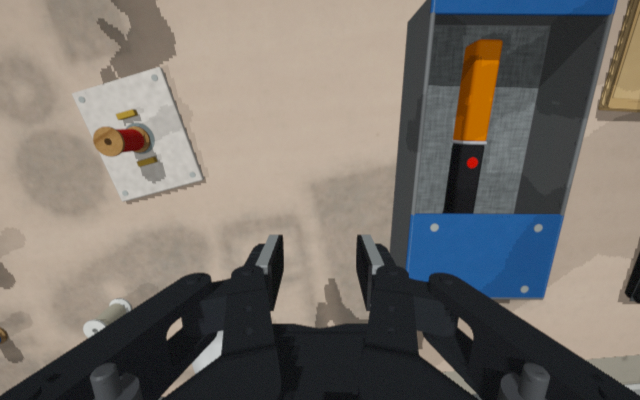

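View pics/t8.png

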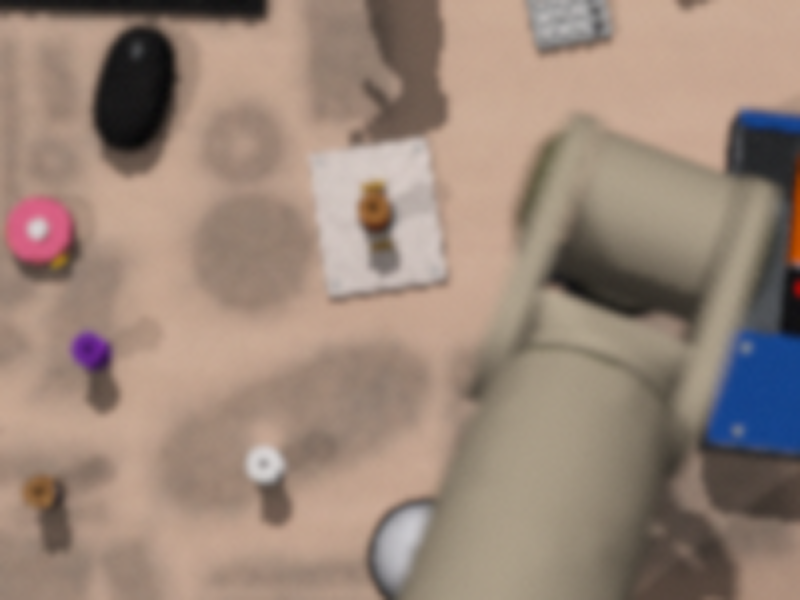

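The spool stands on the mark between the stops (top crop (375,210)). The lamp's orange head, white ring and red button are visible in the case. Moving above it and measuring at rest.

Emit:
move_arm:
  deltas:
    - [0.5,2.5,0,0,0,0]
    - [0.5,2.5,0,0,0,0]
    - [0.5,2.5,0,0,0,0]
    - [0.5,2.3,0,0,0,0]
    - [0.5,2,0,0,0,0]
    - [0.5,1.3,0,0,0,0]
    - [0.3,0.7,0,0,0,0]
    - [0,0.3,0,0,0,0]
    - [0,0,0,0,0,0]
    - [0,0,0,0,0,0]
  grip: 4.5

```text
time_s: 12.65
eef_pos: [561.5, -226.3, 142.4]
ee_rot: [-0.0, 0.999, -0.052, -0.0]
force: [0.4, 0.5, 0.5]
grip_width: 0.525
```

Run:
```python
from h import *
from rig import eyes,ctrl
s=ctrl.sense();print(s["time_s"],s["eef_pos"],s["grip_width"],s["force"],rot(s).as_matrix().round(3)[:,0])
W=eyes.camera_params("wrist");iw=eyes.capture("wrist");np.savez("w9.npz",**W)
cv2.imwrite("pics/w9.png",iw)
cv2.imwrite("pics/w9b.png",cv2.resize(iw[0:260,220:480],(600,600),interpolation=cv2.INTER_CUBIC))
T=eyes.camera_params("top");print(px2w(T,(220+375/4-.4,150+210/4-.4),46))
```

```text
12.65 [ 561.54677945 -226.27205484  142.38527733] 0.52537824345656 [0.42195248 0.50626373 0.54590675] [ 0.995 -0.104 -0.   ]
[612.46557519  79.63907046  46.        ]
```

View pics/w9b.png

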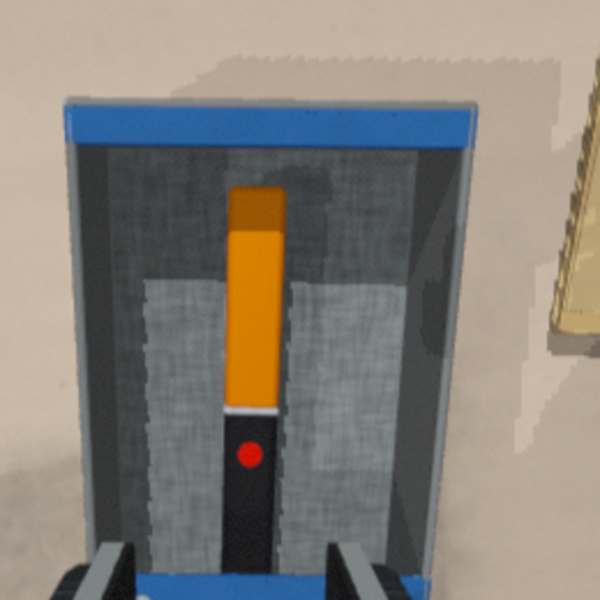

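The lamp runs up the middle of the crop: head end at rows 186, ring at row 410 (cols 224–277), near cover edge at row 574.

Run:
```python
from h import *
W=dict(np.load("w9.npz"));k=260/600
f=lambda c:(220+(c[0]+.5)*k-.5,(c[1]+.5)*k-.5)
P=lambda c,z:px2w(W,f(c),z)
h=[P((229,186),28),P((286,186),28)];r=[P((224,410),28),P((278,410),28)];n=[P((221,570),28),P((273,570),28)]
for a in (h,r,n):print(a[0].round(1),a[1].round(1),"mid",(a[0]+a[1])[:2]/2, np.linalg.norm(a[0]-a[1]))
H=(h[0]+h[1])/2;N=(n[0]+n[1])/2;d=H-N;yaw=np.arctan2(d[1],d[0]);print("yaw",yaw,"mid",H-105*d/np.linalg.norm(d))
c={k_:P(v,59) for k_,v in dict(FL=(67,103),FR=(477,103),lipL=(67,145),lipR=(472,148),covL=(134,574),covR=(430,578)).items()}
for k_ in c:print(k_,c[k_].round(1))
for a,b in (("FL","FR"),("lipL","lipR"),("covL","covR")):
    q=c[a]-c[b];print(np.arctan2(-q[0],q[1]),np.linalg.norm(q))
# red button
print(P((250,455),28))
```

```text
[ 664.1 -237.6   28. ] [ 661.9 -258.6   28. ] mid [ 663.01881567 -248.09628007] 21.12146554515548
[ 580.7 -226.8   28. ] [ 578.4 -248.6   28. ] mid [ 579.53962973 -237.68526052] 21.868280579639165
[ 510.9 -218.    28. ] [ 508.6 -240.5   28. ] mid [ 509.71510637 -229.25809986] 22.554607411367297
yaw -0.12226848451092524 mid [ 558.80269146 -235.29005289   28.        ]
FL [ 689.2 -188.8   59. ]
FR [ 675.7 -317.7   59. ]
lipL [ 677.2 -186.8   59. ]
lipR [ 662.9 -316.    59. ]
covL [ 526.7 -186.8   59. ]
covR [ 513.4 -299.2   59. ]
-0.10416459282526136 129.52932126627158
-0.11087800842544254 130.04779887632532
-0.11818322855655844 113.24701169106015
[ 560.85021971 -235.48202758   28.        ]
```

Emit:
move_arm:
  deltas:
    - [0.25,0.5,1,0,0,1.0]
    - [0,0.44,1.5,0,0,0]
    - [0,0,2,0,0,0]
    - [0,0,2,0,0,0]
    - [0,0,2,0,0,0]
    - [0,0,1.7,0,0,0]
    - [0,0,1.3,0,0,0]
    - [0,0,1,0,0,0]
    - [0,0,0.6,0,0,0]
    - [0,0,0.3,0,0,0]

```text
time_s: 13.7
eef_pos: [562.9, -236.6, 7.8]
ee_rot: [-0.0, 0.998, -0.061, -0.0]
force: [0.1, 0.4, -0.1]
grip_width: 0.524
```

Emit:
move_arm:
  deltas:
    - [0,0,0,0,0,0]
    - [0,0,0,0,0,0]
    - [0,0,0,0,0,0]
    - [0,0,0,0,0,0]
    - [0,0,0,0,0,0]
    - [0,0,0,0,0,0]
    - [0,0,0,0,0,0]
    - [0,0,0,0,0,0]
    - [0,0,0,0,0,0]
    - [0,0,0,0,0,0]
  grip: 0
  newtons: 70

```text
time_s: 14.7
eef_pos: [563.3, -236.8, 9.0]
ee_rot: [0.0, 0.998, -0.061, 0.001]
force: [-0.9, 0.6, 5.8]
grip_width: 0.236
```

Run:
```python
from h import *
from rig import eyes,ctrl
s=ctrl.sense();print(s["time_s"],s["eef_pos"],s["grip_width"],s["force"],rot(s).as_matrix().round(3)[:,0],s["joints"].round(2))
W=eyes.camera_params("wrist");iw=eyes.capture("wrist")
cv2.imwrite("pics/w10.png",iw)
```

```text
14.7 [ 563.29142935 -236.75765527    9.04352727] 0.23646304377370325 [-0.8653431   0.55364126  5.78161205] [ 0.993 -0.122  0.001] [-0.59  0.74  1.44  0.    0.96  1.1 ]
```

View pics/w10.png

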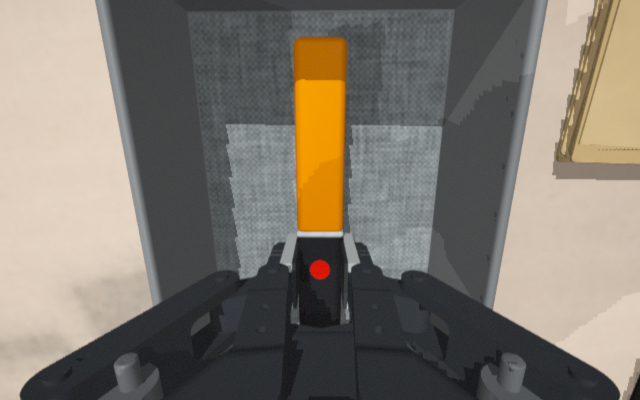

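The lamp is gripped at mid-length, with fingers either side of the red button (320,270). Now tilting the head up about the tail's lower edge.

Emit:
move_arm:
  deltas:
    - [0,0,-0.2,0,0.6,0]
    - [-0.02,0,-0.36,0,1.8,0]
    - [-0.02,0,-0.35,0,1.8,0]
    - [-0.02,0,-0.35,0,1.8,0]
    - [-0.02,0,-0.35,0,1.8,0]
    - [-0.02,0,-0.35,0,1.8,0]
    - [-0.02,0,-0.35,0,1.8,0]
    - [-0.02,0,-0.35,0,1.8,0]
    - [-0.02,0,-0.35,0,1.8,0]
    - [-0.02,0,-0.35,0,1.8,0]

```text
time_s: 15.75
eef_pos: [556.5, -235.8, 41.1]
ee_rot: [0.009, 0.987, -0.06, 0.146]
force: [-0.2, -0.5, -1.6]
grip_width: 0.242
```

Run:
```python
from h import *
from rig import eyes,ctrl
s=ctrl.sense();print(s["time_s"],s["eef_pos"],s["grip_width"],s["force"],s["wrist_torque"],rot(s).as_matrix().round(3)[:,0],s["joints"].round(2))
W=eyes.camera_params("wrist");iw=eyes.capture("wrist")
cv2.imwrite("pics/w11.png",iw)
im=eyes.capture("scene")
cv2.imwrite("pics/s11.png",cv2.resize(im[90:240,330:530],None,fx=4,fy=4,interpolation=cv2.INTER_CUBIC))
```

```text
15.75 [ 556.53148457 -235.75220929   41.08307812] 0.24249327173835797 [-0.15766989 -0.50910416 -1.55561818] [ 0.05534129  0.18299454 -0.06934349] [ 0.95  -0.117  0.29 ] [-0.66  0.58  1.69  0.25  0.64  0.85]
```

View pics/w11.png

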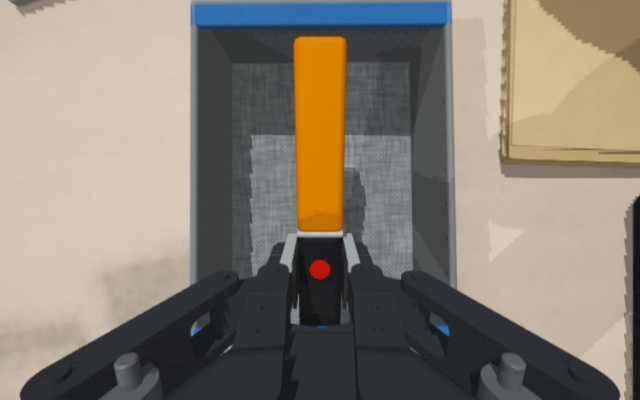

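View pics/s11.png

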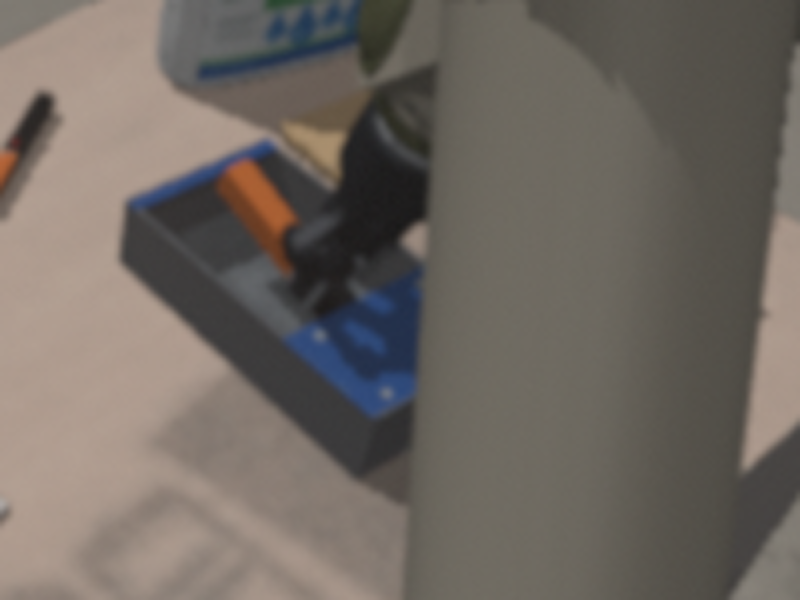

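Tilted 16.9° and holding the lamp's weight (−1.6 N), with the lamp unmoved in the fingers. The head end is above the lip. Sliding out along its length.

Emit:
move_arm:
  deltas:
    - [0.4,0,0,0,0,0]
    - [0.8,0,0,0,0,0]
    - [1,0,0,0,0,0]
    - [1,0,0,0,0,0]
    - [1,0,0,0,0,0]
    - [1,0,0,0,0,0]
    - [1,0,0,0,0,0]
    - [1,0,0,0,0,0]
    - [0.8,0,0,0,0,0]
    - [0.4,0,0,0,0,0]

```text
time_s: 16.85
eef_pos: [637.7, -245.6, 65.7]
ee_rot: [0.009, 0.987, -0.06, 0.146]
force: [1.0, -0.3, -0.9]
grip_width: 0.24
```

Run:
```python
from h import *
from rig import eyes,ctrl
s=ctrl.sense();print(s["time_s"],s["eef_pos"],s["grip_width"],s["force"],s["wrist_torque"],rot(s).as_matrix().round(3)[:,0],s["joints"].round(2))
M=rot(s).as_matrix()
for n,v in dict(lens=(71,0,5),tail=(-109,0,-7),tailtop=(-109,0,-19)).items(): print(n,(s["eef_pos"]+M@np.array(v)).round(1))
W=eyes.camera_params("wrist");iw=eyes.capture("wrist")
cv2.imwrite("pics/w12.png",iw)
```

```text
16.85 [ 637.6863555  -245.63123389   65.65048872] 0.24029525560801973 [ 1.00293543 -0.25034462 -0.94998476] [-0.00426079  0.2355319  -0.05019099] [ 0.95  -0.116  0.289] [-0.59  0.68  1.41  0.18  0.79  0.99]
lens [ 706.6 -254.    81.4]
tail [ 532.1 -232.7   40.8]
tailtop [ 528.7 -232.3   52.3]
```

View pics/w12.png

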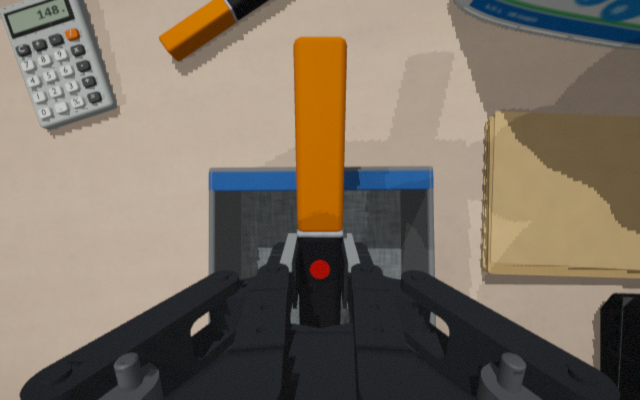

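Emit:
move_arm:
  deltas:
    - [0.5,0,0,0,0,0]
    - [1,0,0,0,0,0]
    - [0.15,0,-0.48,0,0,0]
    - [0.29,0,-0.96,0,0,0]
    - [0.29,0,-0.96,0,0,0]
    - [0.29,0,-0.96,0,0,0]
    - [0.29,0,-0.96,0,0,0]
    - [0.29,0,-0.96,0,0,0]
    - [0.29,0,-0.96,0,0,0]
    - [0.15,0,-0.48,0,0,0]

```text
time_s: 17.9
eef_pos: [651.4, -247.6, 141.6]
ee_rot: [0.009, 0.987, -0.06, 0.146]
force: [-0.0, -0.7, -2.0]
grip_width: 0.241
```

Run:
```python
from h import *
from rig import eyes,ctrl
s=ctrl.sense();print(s["time_s"],s["eef_pos"],s["grip_width"],s["force"],s["wrist_torque"],rot(s).as_matrix().round(3),s["joints"].round(2))
M=rot(s).as_matrix()
for n,v in dict(lens=(71,0,5),tail=(-109,0,-7),tailtop=(-109,0,-19)).items(): print(n,(s["eef_pos"]+M@np.array(v)).round(1))
```

```text
17.9 [ 651.40449915 -247.5734615   141.56827197] 0.2407883503633701 [-0.01155016 -0.71883988 -1.99459232] [0.03701054 0.22455725 0.00171696] [[ 0.95  -0.122  0.288]
 [-0.116 -0.993 -0.036]
 [ 0.29   0.001 -0.957]] [-0.58  0.62  1.3   0.16  0.96  1.04]
lens [ 720.3 -256.   157.4]
tail [ 545.9 -234.7  116.6]
tailtop [ 542.4 -234.2  128.1]
```

The lamp is fully out: tail at z≈117, lens at z≈157. Levelling and drawing back.

Emit:
move_arm:
  deltas:
    - [0,0,0,0,-4.2,0]
    - [0,0,0,0,-4.2,0]
    - [0,0,0,0,-4.2,0]
    - [0,0,0,0,-4.2,0]
    - [-1,0,0,0,0,0]
    - [-2,0,0,0,0,0]
    - [-2,0,0,0,0,0]
    - [-2,0,0,0,0,0]
    - [-2,0,0,0,0,0]
    - [-1,0,0,0,0,0]

```text
time_s: 18.9
eef_pos: [550.6, -235.0, 140.3]
ee_rot: [-0.0, 0.998, -0.061, -0.0]
force: [0.8, 0.1, -0.9]
grip_width: 0.242
```

Run:
```python
from h import *
from rig import eyes,ctrl
s=ctrl.sense();print(s["time_s"],s["eef_pos"],s["grip_width"],s["force"],rot(s).as_matrix().round(3),s["joints"].round(2))
S=eyes.camera_params("scene");print(px2w(S,(258,172),0))
W=eyes.camera_params("wrist");iw=eyes.capture("wrist")
cv2.imwrite("pics/w13.png",iw)
d=np.array([544,88,126])-s["eef_pos"];print(d, rot(s).as_matrix().T@d)
```

```text
18.9 [ 550.63323499 -235.01558197  140.26861942] 0.2420694184843328 [ 0.82464714  0.13927085 -0.87629386] [[ 0.993 -0.122 -0.001]
 [-0.122 -0.993  0.   ]
 [-0.001 -0.    -1.   ]] [-0.6   0.55  1.39 -0.    1.2   1.09]
[819.07852314  78.18973608   0.        ]
[ -6.63323499 323.01558197 -14.26861942] [ -45.99524056 -319.78917818   14.35196385]
```

View pics/w13.png

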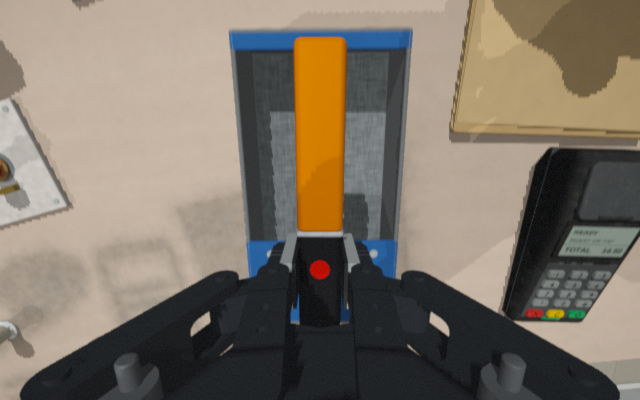

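The lamp is level, unmoved in the fingers and clear of the case. The tall bottle is far behind, at x≈820. Carrying the lamp sideways to the spool.

Emit:
move_arm:
  deltas:
    - [0,-0.7,0,0,0,0]
    - [-0.5,-1.5,0,0,0,0]
    - [-0.5,-2,0,0,0,0]
    - [-0.5,-2.5,0,0,0,0]
    - [-0.5,-2.5,0,0,0,0]
    - [-0.5,-2.5,0,0,0,0]
    - [-0.5,-2.5,0,0,0,0]
    - [-0.5,-2.5,0,0,0,0]
    - [-0.5,-2.5,0,0,0,0]
    - [-0.5,-2.5,0,0,0,0]

```text
time_s: 19.95
eef_pos: [533.4, -12.1, 140.1]
ee_rot: [-0.0, 0.998, -0.06, 0.0]
force: [0.6, -1.4, -1.4]
grip_width: 0.238
```

Emit:
move_arm:
  deltas:
    - [0,-2.5,0,0,0,0]
    - [0,-2.2,0,0,0,0]
    - [0,-1.8,0,0,0,0]
    - [0,-1.4,0.2,0,0,0]
    - [0,-1,0.3,0,0,0]
    - [0,-0.7,0.3,0,0,0]
    - [0,-0.4,0.3,0,0,0]
    - [0,-0.2,0.2,0,0,0]
    - [0,0,0,0,0,0]
    - [0,0,0,0,0,0]

```text
time_s: 20.95
eef_pos: [546.1, 86.5, 127.1]
ee_rot: [0.0, 0.998, -0.061, -0.0]
force: [0.1, -0.3, -1.5]
grip_width: 0.241
```

Run:
```python
from h import *
from rig import eyes,ctrl
s=ctrl.sense();print(s["time_s"],s["eef_pos"],s["grip_width"],s["force"],rot(s).as_matrix().round(3)[:,0])
M=rot(s).as_matrix();L=s["eef_pos"]+M@[71,0,5];print("lens",L)
T=eyes.camera_params("top");S=eyes.camera_params("scene")
a=eyes.capture("top");b=eyes.capture("scene");w=eyes.capture("wrist")
print(w2px(S,(615,79.5,46)),w2px(S,L),w2px(T,L))
c=np.zeros((600,800,3),np.uint8)
c[:300,:400]=cv2.resize(a[150:300,220:420],(400,300),interpolation=cv2.INTER_CUBIC)
c[:300,400:]=cv2.resize(w,(400,300))
c[300:,:400]=cv2.resize(b[140:290,220:420],(400,300),interpolation=cv2.INTER_CUBIC)
c[300:,400:]=cv2.resize(b[175:250,260:360],(400,300),interpolation=cv2.INTER_CUBIC)
cv2.imwrite("pics/c14.png",c)
```

```text
20.95 [546.0647746   86.4682483  127.09569157] 0.24148083915850185 [ 0.05561792 -0.25466844 -1.49588577] [ 0.993 -0.122 -0.   ]
lens [616.53213587  77.78869761 122.09405234]
[303.34907609 204.53729686] [302.81617369 181.68660931] [313.30376676 195.87017318]
```

View pics/c14.png

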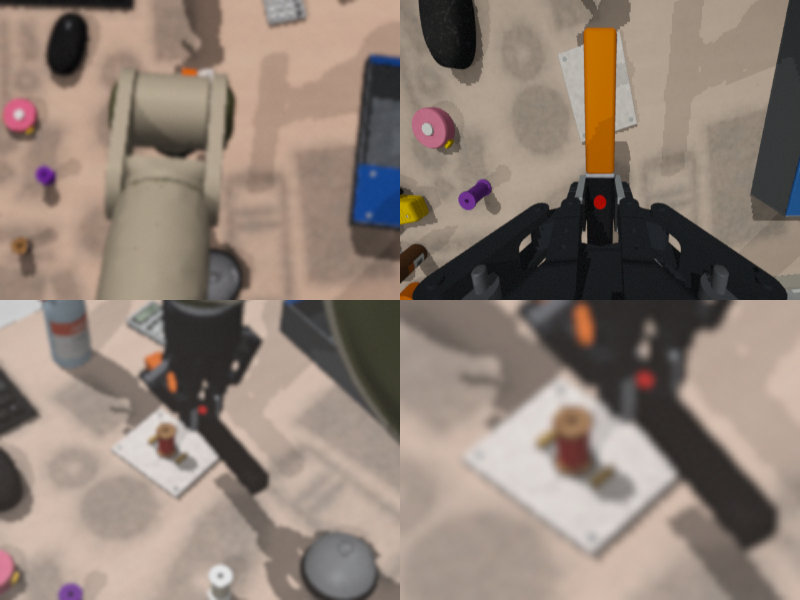

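The spool is upright between the stops; its top at scene px (303,204.5) matches (615, 79.5). The lens is computed at (616.5, 77.8, 122), about 76 mm over the top. I'll let it settle once, then hand in.

Emit:
move_arm:
  deltas:
    - [0,0,0,0,0,0]
    - [0,0,0,0,0,0]
    - [0,0,0,0,0,0]
    - [0,0,0,0,0,0]
    - [0,0,0,0,0,0]
    - [0,0,0,0,0,0]
    - [0,0,0,0,0,0]
    - [0,0,0,0,0,0]
    - [0,0,0,0,0,0]
    - [0,0,0,0,0,0]

```text
time_s: 22.1
eef_pos: [546.0, 86.9, 127.1]
ee_rot: [-0.0, 0.998, -0.061, -0.0]
force: [-0.0, 0.8, -1.2]
grip_width: 0.243
```

Run:
```python
from h import *
from rig import ctrl,order
s=ctrl.sense();print(s["time_s"],s["eef_pos"],s["grip_width"],s["force"],abs(s["dq"]).max())
print(order.finish_job())
```

```text
22.1 [546.01117236  86.87534928 127.10936147] 0.24252620218929458 [-0.01699362  0.76915834 -1.15750286] 0.0008109387845551776
the job is handed in; nothing more can be done
None
```

I handed the job in at 22.1 s, with the red spool on the mark and the lamp held level above it; the hand-in returned no verdict.

- **Spool:** I stood it upright on the grey mark between the stops and let go. It leaned about 5° in the grip, because only the top flange was held, but stood up once released.
- **Lamp:** I tilted it 17° head-up, slid it out along its length, lifted and levelled it, then carried it to the spool. It did not visibly shift in the fingers.

**Last checks:**
- **Spool position:** it stood upright about 2 mm from the mark. The cameras disagreed by 2–4 mm on the spool and mark positions, which is inside the 9 mm limit.
- **Lens position:** calculated from the grip, it was 2–3 mm sideways of the spool and about 76 mm over its top. I could not confirm it directly because the arm hid it from the top camera.
- **Stillness:** the arm was at rest and the fingers still held the lamp.
- **Other spools:** I kept clear of both. The last pictures show blue and cream still standing, but I did not measure their positions again.

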